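# Wind the exposure timer and hold the sprung lid under its balance point

### The arm

A 6-joint arm with a two-finger parallel gripper is mounted at the origin on the work surface. World frame = base frame: x ahead of the robot, y to its left, z up, the work surface at z = 0. Lengths are in m, angles in rad, forces in N, time in s.
With the tool pointing down it reaches from about 0.4 to 0.925 m from the base axis. Payload 12.5 kg.
Tool frame: the origin (TCP) lies at the very end of the fingers, on their centre line; the grasp point (between the pads) lies manip.grasp_offset behind it (manip.grasp_offset is the distance from the TCP to the grasp point, in m); z points along the fingers, y is the line along which they close (so a half turn about z gives the same grasp; the last joint's range is limited). The gripper opens to 95 mm and grips with 3 to 60 N. Pads are 20 mm wide; open, the fingers measure 119 mm over their backs; the gripper's body (75 mm by 180 mm) begins 59 mm behind the grasp point.
Start: joints at [-1.407, 0.491, 1.559, -0, 1.092, -0.106], TCP at [0.167, -0.602, 0.215] pointing down, gripper open.
Joint ranges: [-3.1, 3.1], [-0.84, 2.19], [0.05, 2.79], [-1.13, 4.28], [0.06, 2.93], [-2.69, 2.69]. Speed limits (rad/s): [2.22, 2.22, 2.79, 3.14, 3.14, 3.14].

### API

Orientations are given as [roll, pitch, yaw] about the fixed x, y, z axes, in that order (R = Rz(yaw) Ry(pitch) Rx(roll)).
In Python, from station import monitor, capture, camera_info, manip gives the robot as it stands.
- The arm moves only by the tool apply_moves, never from a script. Its arguments are lists of equal length, an entry for each row: "fingers": the finger opening in cm, from 0 to 9.51; "linear": the shift along the tool's x, y, z in cm, a list of three; "turn": the turn, a rotation vector about the tool's x, y, z in degrees, a list of three. A call has 1 to 5 rows; each row shifts and turns the commanded pose from where the row before left it, along the tool's axes as they then stand; what a row does not reach is not made up. A row lasts 1/12 s, in which the tool goes at most 41.7 mm and 7.16 degrees, less where a joint would pass 70% of its speed; a pose out of reach is approached as far as the arm can. A call with a gripper value outside its range is refused whole. The fingers move at their own pace and stop on an object; "grip_force" is the grip in N (left out, the last holds). Time passes only in rows, so rows that do not move let the fingers close. It gives the time, the measured TCP pose, the force, the opening and the grip force at its end, in the units of the state.
- monitor.sense(): the state, without advancing time (a new reading comes with each control period).
- capture(name): name is "side" or "top" or "wrist"; returns (picture, depth): 400x640x3 uint8, red, green, blue; 400x640 float32, m along the optical axis (not along the pixel's ray), 0 where there is no reading.
- camera_info(name): a dict with "fov_y" (degrees; the focal length in pixels is half the picture's height over the tangent of half this angle, whatever the lens; pixels are square), "cx", "cy" (the principal point, pixels), "k1" (the pictures are not rectified: a ray, as slopes to the right and down, at radius r is drawn at 1 + k1 r^2 times it, then the intrinsics apply), "R" (3x3) and "t" (3): a world point X has camera coordinates R X + t; the wrist camera has in their place "mount" (4x4, takes a point from camera to tool coordinates, whose origin is the TCP and whose axes are the flange's). Camera axes: x right, y down, z forward; pixel columns grow to the right and rows downward; lengths in m; the calibration is good to about 2 mm. A picture is of the moment at which its call begins: read the wrist's pose just before it. camera_info takes no time and is no camera call.
- manip.sign_off(): hands the job in; it is judged then, once.
The state is a dict: "clock": time; "joint_positions": joint angles; "joint_velocities": joint speeds; "joint_efforts": joint torques, N m; "eef_pos": TCP position; "orientation": TCP orientation; "contact_force": force on the tool from outside, world axes, zero at the start; "moment": the same for the moment, N m; "gripper_width": opening from 0.0 (shut) to 1.0 (fully open); "grip_force": force on a finger pad.
Only numpy, scipy, OpenCV 4.12 (cv2) and the standard library are available. Lean on these libraries where they do the work, as an engineer would, in place of code of your own. Each camera call takes 0.05 s, during which the arm holds its last target. There are 200 camera calls.

### The job

Get the exposure unit ready for loading: first wind the timer's key clockwise, in several short turns, until it is at its stop. Then raise the sprung lid by its bar until it is clearly past its balance point, without letting it fly open, and ease it back to just below that point, a few degrees, so that it would shut by itself if let go. Finish while still holding the lid still there in the gripper's fingers, and leave the other things on the bench where they are.

Things in the scene. Friction and masses are not known exactly. Their poses are not given: they have to be found in the camera images.
- key (a joint): Turn of the timer's winding key about its upright axis, rad; grows clockwise seen from above. It starts partly wound, at 0.1 to 0.8; the stop (fully wound) is at 3.0. Winding it takes about 0.1 to 0.15 N m, and it stays where it is left between turns.
- key_grip (a point): Centre of the key's flat brass wing, where it is pinched, on the axis. The wing is upright, 46 mm long along this point's x axis, 9 mm thick along its y, 34 mm tall; this point is 101 mm above the table and 36 mm above the top of the timer, the wing's lower edge 16 mm above that top. The point turns with the key. The timer is a fixed white box, 200 x 130 mm and 65 mm tall, with the key in the half that is nearer to the robot.
- lid (a joint): Opening angle of the exposure unit's sprung lid, rad: 0 shut (level), grows as the lid's near edge is raised, 1.45 the open stop. Its weight is 0.9 kg, partly carried by hinge springs: the balance point is at 0.80 rad (46 degrees). Below it the lid sinks shut by itself, above it the springs swing it open by itself; lifting or restraining it at the bar takes under 3 N.
- lid_bar (a point): Middle of the lid's steel pull bar: a level round bar, 12 mm thick, 148 mm long along this point's y axis, carried by two arms 140 mm apart (centre to centre) in front of the lid's near edge, with 49 mm clear between the bar and the edge. 92 mm above the table when the lid is shut. The point tilts with the lid (its x axis points from bar to hinge). The round bar can turn in a gripper that pinches it from above.
- lid_hinge (a point): Middle of the lid's hinge line, on the far side of the exposure unit, fixed, 92 mm above the table. Its y axis lies along the hinge and its x axis points level away from the bar. The bar runs on an arc of 255 mm radius about this line: lid angle q puts the bar 255 mm x cos q towards the robot side and 255 mm x sin q above it. The unit is a fixed white open case, 200 mm deep, 220 mm wide, 85 mm tall, the grey lid (12 mm thick, with an amber window) on top.
- bottle_mid (a point): Bystander, to be left alone: small amber bottle, 52 mm wide, 100 mm tall. This point is its centre.
- wafer_case_mid (a point): Bystander, to be left alone: round white wafer case lying flat, 104 mm across, 20 mm tall. This point is its centre.
- objective_mid (a point): Bystander, to be left alone: steel microscope objective standing upright, 36 mm across, 46 mm tall. This point is its centre.
- beaker_mid (a point): Bystander, to be left alone: glass beaker, 60 mm across, 70 mm tall. This point is its centre.
- mask_case_mid (a point): Bystander, to be left alone: flat black mask case, 120 x 120 x 22 mm. This point is its centre.
- filter_ring_mid (a point): Bystander, to be left alone: aluminium filter ring, 52 mm across, 12 mm thick, lying on the timer's top, about 100 mm behind the key. This point is its centre.
- lens_block_mid (a point): Bystander, to be left alone: aluminium block, 50 x 35 x 30 mm. This point is its centre.
- screwdriver_grip (a point): Bystander, to be left alone: screwdriver lying on the table, this point on its handle.
There are look-alikes about, which are no part of the job. What is shaped like the part that bears key but blue is not meant.

How it is judged:
By the outcome, as a careful person would: the job done as asked, in the order asked, and still so for the second after the job is handed in, while the arm keeps its last pose, push and grip.
It also fails if it takes over 72 s, if anything falls off the work surface, if the arm or the gripper's body presses on something with over 40 N, if the wrist force passes 120 N, or if a joint passes its speed limit or range.

## Working session

There is one attempt and no reset: what is moved stays moved. The work goes in short steps, Python scripts to look and compute and a tool call to move; the robot and the scene stay as the last step left them, time stands still between calls to the robot, and variables do not carry over. Pictures are saved under pics/ and viewed, at most 10 in all, crops included, and the job is handed in when it is done.

Besides the shell and the picture viewer there is one more tool, called as name(argument=value, ...) on one line, values as JSON. apply_moves: Moves the arm, as the interface text tells. Its arguments: {"type":"object","properties":{"fingers":{"type":"array"},"linear":{"type":"array"},"turn":{"type":"array"},"grip_force":{"type":"number"}},"required":["fingers","linear","turn"]}

```bash
mkdir -p pics; ls; cat > h.py <<'E'
import numpy as np, cv2
from station import monitor, capture, camera_info, manip
from scipy.spatial.transform import Rotation as Ro
def intr(ci): 
    f=200/np.tan(np.radians(ci["fov_y"])/2); return f,ci["cx"],ci["cy"],ci["k1"]
def ext(name,ci,s=None):
    if "R" in ci: R=np.array(ci["R"]);t=np.array(ci["t"]); return R.T,-R.T@t
    s=s or monitor.sense(); M=np.array(ci["mount"]); Rt=Ro.from_euler("xyz",s["orientation"]).as_matrix()
    return Rt@M[:3,:3], Rt@M[:3,3]+np.array(s["eef_pos"])
def slopes(ci,uv):
    f,cx,cy,k=intr(ci); d=(np.atleast_2d(uv).astype(float)-[cx,cy])/f; p=d.copy()
    for _ in range(20): p=d/(1+k*(p**2).sum(1,keepdims=True))
    return p
def onplane(name,uv,z,s=None):
    ci=camera_info(name);R,c=ext(name,ci,s);p=slopes(ci,uv)
    d=np.c_[p,np.ones(len(p))]@R.T; return c+d*((z-c[2])/d[:,2])[:,None]
def cloud(name,depth,s=None):
    ci=camera_info(name);R,c=ext(name,ci,s);v,u=np.mgrid[:400,:640]
    p=slopes(ci,np.c_[u.ravel(),v.ravel()]);z=depth.ravel()[:,None]
    return ((np.c_[p,np.ones(len(p))]*z)@R.T+c).reshape(400,640,3)
E
python3 - <<'E'
from h import *
s=monitor.sense(); print(s, manip.grasp_offset)
ims=[]
for n in("side","top","wrist"):
    im,d=capture(n); np.savez(f"pics/{n}0.npz",im=im,d=d); 
    cv2.imwrite(f"pics/{n}0.png",im[:,:,::-1]); ci=camera_info(n);print(n,ci["fov_y"],ci["k1"],ext(n,ci)[1])
E
```

```text
pics
{'clock': 0.0, 'joint_positions': array([-1.40660384e+00,  4.91561160e-01,  1.55940816e+00,  1.00586938e-05,
        1.09173037e+00, -1.05600380e-01]), 'joint_velocities': array([ 0.00071618, -0.00057816,  0.0004282 , -0.00028952,  0.00085916,
        0.00141273]), 'joint_efforts': array([-1.55285801e-03, -6.12649727e+01, -2.58191818e+01,  6.91679539e-02,
        4.81370639e-02, -8.39010977e-05]), 'eef_pos': array([ 0.16656836, -0.60215507,  0.21407498]), 'orientation': array([-3.14049272e+00, -1.25558143e-04,  2.69788160e-01]), 'contact_force': array([ 0.9551324 , -0.08618929,  0.22514559]), 'moment': array([-0.00152577,  0.02355444,  0.00380212]), 'grip_force': 0.0, 'gripper_width': 1.0006622482703755} 0.0188
side 46.67091333259856 -0.020942280798564115 [ 0.16742083 -1.33461718  1.07053758]
top 42.70643748621233 -0.0726586887940085 [ 3.54356295e-01 -4.96044175e-05  1.59801324e+00]
wrist 68.03820103286657 -0.03543716691778764 [ 0.23716715 -0.5829208   0.38360311]
```

View pics/top0.png

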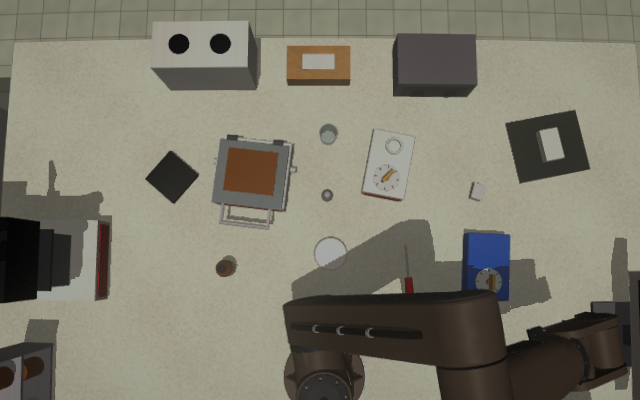

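View pics/side0.png

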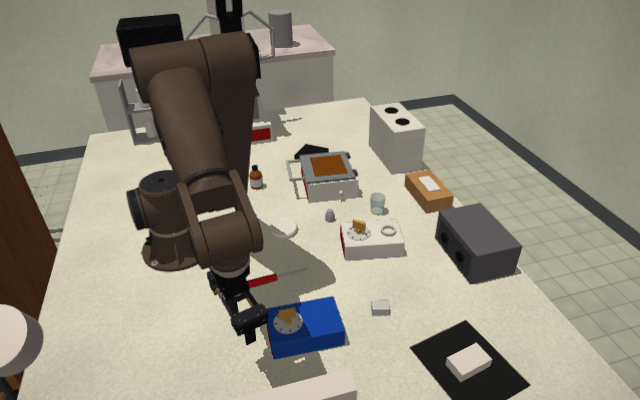

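The top view shows two timers with keys. The white one has its key at (386,176) and the blue one has its key at (487,283). The white one is meant, because the task excludes the blue. The exposure unit is at (255,172), with its bar at (246,224). I'll confirm with a crop and measure.

```bash
python3 - <<'E'
from h import *
z=np.load("pics/top0.npz");im,d=z["im"],z["d"]
cv2.imwrite("pics/crop.png",cv2.resize(im[120:240,200:430,::-1],None,fx=3.4,fy=3.4,interpolation=cv2.INTER_CUBIC))
P=cloud("top",d)
hsv=cv2.cvtColor(im,cv2.COLOR_RGB2HSV)
# key
m=np.zeros((400,640),bool);m[160:195,365:410]=1
k=m&(hsv[...,1]>120)&(P[...,2]>.09)
print("key",k.sum(),P[k].mean(0),P[k].min(0),P[k].max(0))
q=P[k][:,:2];w,V=np.linalg.eigh(np.cov(q.T));print("dir",V[:,1],np.degrees(np.arctan2(V[1,1],V[0,1])),np.sqrt(w*12))
v,u=np.nonzero(k);print("px",u.mean(),v.mean(), onplane("top",[[u.mean(),v.mean()]],.118))
kk=np.uint8(m&(hsv[...,1]>120));print("rect",cv2.minAreaRect(np.argwhere(kk)[:,::-1].astype(np.float32)))
# timer box top
t=np.zeros_like(m);t[120:210,350:425]=1
t&=(P[...,2]>.055)&(P[...,2]<.085)
b=cv2.minAreaRect((P[t][:,:2]*1000).astype(np.float32));print("timer",b,np.median(P[t][:,2]))
# lid
a=np.zeros_like(m);a[125:235,205:300]=1
a&=(P[...,2]>.075)&(P[...,2]<.115)
b=np.zeros_like(a); b[:]=a
n,l,st,c=cv2.connectedComponentsWithStats(np.uint8(a));print(st[:],)
am=a&(hsv[...,1]>150);print("amber",cv2.minAreaRect((P[am][:,:2]*1000).astype(np.float32)),P[am].mean(0))
E
```

```text
key 39 [ 0.6032645  -0.18357992  0.11471939] [ 0.58925482 -0.20076168  0.09757576] [ 0.61952192 -0.16785491  0.11959777]
dir [-0.68484383  0.72868987] 133.22332688801396 [0.00736371 0.04566599]
px 387.1794871794872 175.51282051282053 [[ 0.6027091  -0.18316665  0.118     ]]
rect ((380.5187683105469, 182.6259307861328), (4.0961012840271, 35.45246505737305), 47.862403869628906)
timer ((649.240966796875, -193.55584716796875), (131.44686889648438, 201.84280395507812), 78.75569152832031) 0.06550558322102384
[[     0      0    640    400 250811]
 [   211    135     81     94   5189]]
amber ((619.3589477539062, 221.2506866455078), (147.3092041015625, 127.21149444580078), 83.37828063964844) [0.61896846 0.22110286 0.09922926]
```

View pics/crop.png

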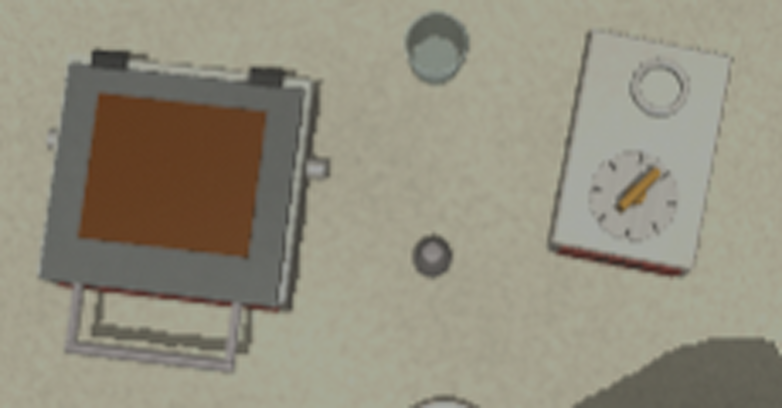

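The crop shows the white timer with its brass key at (638,190) and the grey lid's pull bar at (150,357). The measured key point is (0.603, -0.1835), with wing yaw about -47°/133°. It matches the box dimensions: about 47 mm from the timer's centre, towards the robot. I'll move above the key.

apply_moves(fingers=[9, 9, 9, 9, 9], linear=[[3.55, -1.91, 0], [3.55, -1.91, 0], [3.55, -1.91, 0], [3.55, -1.91, 0], [3.55, -1.91, 0]], turn=[[0, 0, 0], [0, 0, 0], [0, 0, 0], [0, 0, 0], [0, 0, 0]])

```text
clock: 0.57
eef_pos: [0.3132, -0.4615, 0.2145]
orientation: [-3.141, 0.0, 0.269]
contact_force: [0.5, -0.4, 0.4]
gripper_width: 0.946
grip_force: 0.0
```

apply_moves(fingers=[9, 9, 9, 9, 9], linear=[[3.55, -1.91, 0], [3.55, -1.91, 0], [3.55, -1.91, 0], [3.55, -1.91, 0], [3.55, -1.91, 0]], turn=[[0, 0, 0], [0, 0, 0], [0, 0, 0], [0, 0, 0], [0, 0, 0]])

```text
clock: 0.98
eef_pos: [0.459, -0.322, 0.2146]
orientation: [-3.142, 0.0, 0.27]
contact_force: [0.7, -0.5, 0.3]
gripper_width: 0.949
grip_force: 0.0
```

apply_moves(fingers=[9, 9, 9, 9, 9], linear=[[3.55, -1.91, 0], [3.55, -1.91, 0], [3.55, -1.91, 0], [3.55, -1.91, 0], [3.55, -1.91, 0]], turn=[[0, 0, 0], [0, 0, 0], [0, 0, 0], [0, 0, 0], [0, 0, 0]])

```text
clock: 1.4
eef_pos: [0.6046, -0.1825, 0.2145]
orientation: [-3.142, 0.0, 0.27]
contact_force: [0.5, -0.9, 0.4]
gripper_width: 0.946
grip_force: 0.0
```

apply_moves(fingers=[8, 8, 8, 8, 8], linear=[[0, 0, 0], [0, 0, 0], [0, 0, 0], [0, 0, 0], [0, 0, 0]], turn=[[0, 0, -7], [0, 0, -7], [0, 0, -7], [0, 0, -7], [0, 0, -7]])

```text
clock: 1.82
eef_pos: [0.6034, -0.1841, 0.2143]
orientation: [-3.141, 0.0, 0.887]
contact_force: [1.0, 0.7, 0.2]
gripper_width: 0.842
grip_force: 0.0
```

apply_moves(fingers=[8, 8, 8, 8, 8], linear=[[0, 0, 0], [0, 0, 0], [0, 0, 0], [0, 0, 0], [0, 0, 0]], turn=[[0, 0, -7], [0, 0, -7], [0, 0, -7], [0, 0, -7], [0, 0, -7]])

```text
clock: 2.23
eef_pos: [0.6034, -0.1843, 0.2143]
orientation: [-3.141, -0.0, 1.498]
contact_force: [0.3, -0.3, 0.9]
gripper_width: 0.843
grip_force: 0.0
```

apply_moves(fingers=[8, 8, 8, 8, 8], linear=[[0, 0, 0], [0, 0, 0], [0, 0, 0], [0, 0, 0], [0, 0, 0]], turn=[[0, 0, -7], [0, 0, -7], [0, 0, -7], [0, 0, -7], [0, 0, -7]])

```text
clock: 2.65
eef_pos: [0.6034, -0.1843, 0.2143]
orientation: [-3.141, -0.0, 2.108]
contact_force: [0.1, 0.4, -0.3]
gripper_width: 0.844
grip_force: 0.0
```

apply_moves(fingers=[8, 8, 8, 8], linear=[[0, 0, 0], [0, 0, 0], [0, 0, 0], [0, 0, 0]], turn=[[0, 0, -7], [0, 0, -5.8], [0, 0, 0], [0, 0, 0]])

```text
clock: 2.98
eef_pos: [0.6034, -0.1843, 0.2144]
orientation: [-3.141, -0.0, 2.323]
contact_force: [-0.4, -0.1, -0.2]
gripper_width: 0.845
grip_force: 0.0
```

```bash
python3 - <<'E'
from h import *
s=monitor.sense();print(s["clock"],s["eef_pos"],np.degrees(s["orientation"]),s["joint_positions"],s["gripper_width"],s["moment"],s["contact_force"])
im,d=capture("wrist");cv2.imwrite("pics/w1.png",im[:,:,::-1]);np.savez("pics/w1.npz",im=im,d=d)
P=cloud("wrist",d,s);hsv=cv2.cvtColor(im,cv2.COLOR_RGB2HSV)
k=(hsv[...,1]>100)&(P[...,2]>.108)&(P[...,2]<.13)&(np.hypot(P[...,0]-.603,P[...,1]+.1835)<.04)
print(k.sum(),P[k].mean(0))
r=cv2.minAreaRect((P[k][:,:2]*1000).astype(np.float32));print(r)
# lid bar, top view
z=np.load("pics/top0.npz");im,d=z["im"],z["d"];P=cloud("top",d)
ex=np.array([.9933,-.115]);ey=np.array([.115,.9933])
c=P[...,:2]-[.6194,.22125];a=c@ex;b=c@ey
m=(P[...,2]>.075)&(P[...,2]<.115)&(np.abs(b)<.13)&(a>-.2)&(a<.2)
L=m&(a>-.13);print("lid a",a[m].min(),a[m].max(),"b",np.percentile(b[L&(a>-.08)],[0,1,99,100]))
B=m&(a<-.125)
for lo in np.arange(-.18,-.09,.005):
    q=m&(a>=lo)&(a<lo+.005)
    if q.any(): print(round(lo,3),q.sum(),b[q].min().round(3),b[q].max().round(3),P[q][:,2].mean().round(3))
E
```

```text
2.9833 [ 0.60342096 -0.18431217  0.21441904] [-1.79989126e+02 -1.61367129e-02  1.33070903e+02] [-4.01057311e-01  4.99816886e-01  1.54348663e+00 -6.63846753e-05
  1.09862357e+00 -1.15275620e+00] 0.8451859386306061 [ 0.06558805 -0.14378349 -0.02917996] [-0.36280663 -0.08134104 -0.17027933]
414 [ 0.60222173 -0.18666213  0.113972  ]
((602.5668334960938, -187.2021942138672), (8.621487617492676, 45.35806655883789), 44.47786331176758)
lid a -0.165413513226335 0.10322595611072885 b [-0.10973391 -0.10782408  0.10653439  0.1108069 ]
-0.17 5 -0.051 0.048 0.096
-0.165 86 -0.073 0.073 0.097
-0.16 81 -0.073 0.074 0.098
-0.155 34 -0.073 0.07 0.095
-0.15 10 -0.073 0.071 0.098
-0.145 10 -0.071 0.072 0.097
-0.14 13 -0.073 0.074 0.095
-0.135 11 -0.073 0.07 0.097
-0.13 9 -0.073 0.073 0.097
-0.125 10 -0.071 0.07 0.097
-0.12 12 -0.071 0.074 0.095
-0.115 11 -0.074 0.073 0.096
-0.11 9 -0.073 0.071 0.098
-0.105 121 -0.102 0.103 0.098
-0.1 121 -0.11 0.108 0.098
-0.095 125 -0.109 0.109 0.097
```

View pics/w1.png

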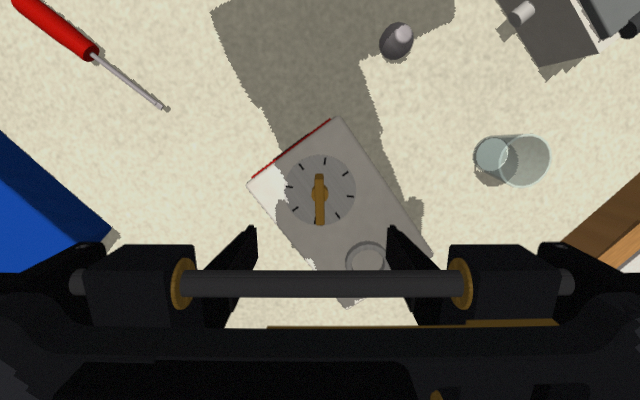

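The wrist view shows the wing at (320,195), edge-on and lined up with the gripper. It reads (0.6025, -0.187) with yaw about 134°, within about 3 mm of the top view. I'll descend and pinch.

apply_moves(fingers=[6, 6, 6, 6, 6], linear=[[0, -0.1, 3.3], [0, 0, 3.3], [0, 0, 3.3], [0, 0, 2.8], [0, 0, 0.5]], turn=[[0, 0, -0.8], [0, 0, 0], [0, 0, 0], [0, 0, 0], [0, 0, 0]], grip_force=35)

```text
clock: 3.45
eef_pos: [0.6008, -0.1843, 0.0782]
orientation: [-3.139, -0.006, 2.337]
contact_force: [0.3, 0.2, -0.3]
gripper_width: 0.634
grip_force: 0.0
```

apply_moves(fingers=[0.5, 0.5, 0.5, 0.5, 0.5], linear=[[0, 0, 0], [0, 0, 0], [0, 0, 0], [0, 0, 0], [0, 0, 0]], turn=[[0, 0, 0], [0, 0, 0], [0, 0, 0], [0, 0, 0], [0, 0, 0]])

```text
clock: 3.87
eef_pos: [0.6033, -0.1852, 0.0841]
orientation: [3.141, 0.002, 2.339]
contact_force: [-0.3, 1.0, 0.5]
gripper_width: 0.337
grip_force: 0.0
```

apply_moves(fingers=[0.5, 0.5, 0.5, 0.5], linear=[[0, 0, 0], [0, 0, 0], [0, 0, 0], [0, 0, 0]], turn=[[0, 0, 0], [0, 0, 0], [0, 0, 0], [0, 0, 0]])

```text
clock: 4.2
eef_pos: [0.6021, -0.1859, 0.0833]
orientation: [-3.14, 0.0, 2.34]
contact_force: [-5.7, -2.0, 6.0]
gripper_width: 0.096
grip_force: 37.5
```

```bash
cat > s.py <<'E'
from h import *
s=monitor.sense();print(s["clock"],s["eef_pos"].round(4),np.degrees(s["orientation"]).round(2),"F",s["contact_force"].round(2),"M",s["moment"].round(3),"w",round(s["gripper_width"],3),s["grip_force"],"j6",s["joint_positions"][5],s["joint_efforts"][5])
E
python3 s.py
```

```text
4.2 [ 0.6021 -0.1859  0.0833] [-1.7990e+02  2.0000e-02  1.3409e+02] F [-5.73 -2.01  6.02] M [-0.448  0.723  0.069] w 0.096 37.52325394802028 j6 -1.1714088355866947 0.08473927387967706
```

apply_moves(fingers=[0.5, 0.5, 0.5, 0.5, 0.5], linear=[[0, -0.12, 0], [0, 0, 0], [0, 0, 0], [0, 0, 0], [0, 0, 0]], turn=[[0, 0, 0], [0, 0, 0], [0, 0, 5], [0, 0, 6], [0, 0, 6]])

```text
clock: 4.62
eef_pos: [0.6025, -0.1857, 0.0833]
orientation: [3.14, 0.001, 2.038]
contact_force: [2.0, 3.6, 5.7]
gripper_width: 0.093
grip_force: 38.0
```

```bash
python3 s.py
```

```text
4.6167 [ 0.6025 -0.1857  0.0833] [1.7992e+02 5.0000e-02 1.1677e+02] F [2.02 3.63 5.67] M [ 0.607 -0.515  0.122] w 0.093 38.01427314792818 j6 -0.871509641551531 -2.0353755354881287
```

apply_moves(fingers=[0.5, 0.5, 0.5, 0.5, 0.5], linear=[[0, 0, 0], [0, 0, 0], [0, 0, 0], [0, 0, 0], [0, 0, 0]], turn=[[0, 0, 6], [0, 0, 6], [0, 0, 6], [0, 0, 5], [0, 0, 0]])

```text
clock: 5.03
eef_pos: [0.6033, -0.1855, 0.0833]
orientation: [3.138, 0.0, 1.636]
contact_force: [6.9, 4.1, 4.0]
gripper_width: 0.094
grip_force: 37.9
```

```bash
python3 s.py
```

```text
5.0333 [ 0.6033 -0.1855  0.0833] [1.7981e+02 3.0000e-02 9.3730e+01] F [6.89 4.09 4.  ] M [ 0.693 -1.066 -0.059] w 0.094 37.94611262510443 j6 -0.46941215843576933 1.4938777685165405
```

apply_moves(fingers=[2.5, 2.5, 2.5, 2.5], linear=[[0, 0, 0], [0, 0, 0], [0, 0, 0], [0, 0, 0]], turn=[[0, 0, 0], [0, 0, 0], [0, 0, 0], [0, 0, 0]])

```text
clock: 5.37
eef_pos: [0.6017, -0.1859, 0.0825]
orientation: [-3.141, 0.0, 1.642]
contact_force: [-0.6, -0.3, 0.1]
gripper_width: 0.252
grip_force: 0.0
```

```bash
python3 s.py; python3 - <<'E'
from h import *
s=monitor.sense();im,d=capture("wrist");cv2.imwrite("pics/w2.png",im[:,:,::-1])
P=cloud("wrist",d,s);hsv=cv2.cvtColor(im,cv2.COLOR_RGB2HSV)
k=(hsv[...,1]>100)&(P[...,2]>.09)&(P[...,2]<.13)&(np.hypot(P[...,0]-.603,P[...,1]+.1835)<.04)
print(k.sum(),P[k].mean(0),cv2.minAreaRect((P[k][:,:2]*1000).astype(np.float32)))
E
```

```text
5.3667 [ 0.6017 -0.1859  0.0825] [-179.98    0.     94.07] F [-0.64 -0.25  0.07] M [-0.035 -0.077  0.007] w 0.252 0.0 j6 -0.47518468004612463 -0.000766673529142281
1304 [ 0.60229955 -0.177193    0.11213178] ((607.2776489257812, -184.39486694335938), (35.977439880371094, 43.4561882019043), 31.392229080200195)
```

apply_moves(fingers=[0.5, 0.5, 0.5, 0.5], linear=[[0, 0, 0], [0, 0, 0], [0, 0, 0], [0, 0, 0]], turn=[[0, 0, 0], [0, 0, 0], [0, 0, 0], [0, 0, 0]])

```text
clock: 5.75
eef_pos: [0.6033, -0.1861, 0.0833]
orientation: [3.138, 0.001, 1.641]
contact_force: [6.1, 0.9, 2.2]
gripper_width: 0.091
grip_force: 36.7
```

```bash
python3 s.py
```

```text
5.75 [ 0.6033 -0.1861  0.0833] [1.798e+02 7.000e-02 9.405e+01] F [6.15 0.93 2.19] M [ 0.094 -1.121 -0.025] w 0.091 36.689294758879214 j6 -0.47502374839843137 -0.047134350752457976
```

apply_moves(fingers=[0.5, 0.5, 0.5, 0.5, 0.5], linear=[[-0.17, 0.17, 0], [0, 0, 0], [0, 0, 0], [0, 0, 0], [0, 0, 0]], turn=[[0, 0, 0], [0, 0, 5], [0, 0, 6], [0, 0, 6], [0, 0, 6]])

```text
clock: 6.17
eef_pos: [0.604, -0.1863, 0.0833]
orientation: [3.141, -0.001, 1.235]
contact_force: [0.8, 7.6, 7.4]
gripper_width: 0.093
grip_force: 37.1
```

apply_moves(fingers=[0.5, 0.5, 0.5, 0.5, 0.5], linear=[[0, 0, 0], [0, 0, 0], [0, 0, 0], [0, 0, 0], [0, 0, 0]], turn=[[0, 0, 6], [0, 0, 6], [0, 0, 5], [0, 0, 0], [0, 0, 0]])

```text
clock: 6.58
eef_pos: [0.6043, -0.1865, 0.0833]
orientation: [3.141, -0.001, 0.943]
contact_force: [2.7, 7.1, 6.7]
gripper_width: 0.097
grip_force: 37.0
```

```bash
python3 s.py
```

```text
6.5833 [ 0.6043 -0.1865  0.0833] [ 1.7997e+02 -8.0000e-02  5.4020e+01] F [2.68 7.09 6.71] M [ 1.262 -0.312 -0.051] w 0.097 37.02821050259445 j6 0.2225572967387162 0.24371112696826458
```

apply_moves(fingers=[2, 2, 2, 2], linear=[[0, 0, 0], [0, 0, 0], [0, 0, 0], [0, 0, 0]], turn=[[0, 0, 0], [0, 0, 0], [0, 0, 0], [0, 0, 0]])

```text
clock: 6.92
eef_pos: [0.6034, -0.1874, 0.0824]
orientation: [-3.141, 0.0, 0.943]
contact_force: [0.1, -0.1, -0.3]
gripper_width: 0.208
grip_force: 0.0
```

apply_moves(fingers=[0.5, 0.5, 0.5, 0.5], linear=[[0, 0, 0], [0, 0, 0], [0, 0, 0], [0, 0, 0]], turn=[[0, 0, 0], [0, 0, 0], [0, 0, 0], [0, 0, 0]])

```text
clock: 7.25
eef_pos: [0.6036, -0.1875, 0.0832]
orientation: [3.142, 0.0, 0.943]
contact_force: [-1.9, 0.3, 7.3]
gripper_width: 0.091
grip_force: 49.5
```

```bash
python3 s.py
```

```text
7.25 [ 0.6036 -0.1875  0.0832] [179.99   0.    54.05] F [-1.88  0.26  7.3 ] M [ 0.112  0.255 -0.07 ] w 0.091 49.540403980063275 j6 0.22200019162519002 -0.06827897625043988
```

apply_moves(fingers=[0.5, 0.5, 0.5, 0.5, 0.5], linear=[[0, 0, 0], [0, 0, 0], [0, 0, 0], [0, 0, 0], [0, 0, 0]], turn=[[0, 0, 5], [0, 0, 5], [0, 0, 5], [0, 0, 5], [0, 0, 5]])

```text
clock: 7.67
eef_pos: [0.6036, -0.1875, 0.0832]
orientation: [3.141, 0.0, 0.503]
contact_force: [-1.6, -0.2, 6.7]
gripper_width: 0.088
grip_force: 49.5
```

```bash
python3 s.py
```

```text
7.6667 [ 0.6036 -0.1875  0.0832] [179.98   0.    28.83] F [-1.56 -0.2   6.65] M [0.034 0.302 0.165] w 0.088 49.52974319458008 j6 0.6623801213744487 -1.5845753252506256
```

apply_moves(fingers=[0.5, 0.5, 0.5, 0.5, 0.5], linear=[[0, 0, 0], [0, 0, 0], [0, 0, 0], [0, 0, 0], [0, 0, 0]], turn=[[0, 0, 5], [0, 0, 5], [0, 0, 5], [0, 0, 0], [0, 0, 0]])

```text
clock: 8.08
eef_pos: [0.6036, -0.1875, 0.0832]
orientation: [3.141, -0.0, 0.245]
contact_force: [-1.8, -0.2, 7.1]
gripper_width: 0.094
grip_force: 49.5
```

```bash
python3 s.py
```

```text
8.0833 [ 0.6036 -0.1875  0.0832] [179.98  -0.    14.02] F [-1.82 -0.22  7.14] M [ 0.049  0.288 -0.109] w 0.094 49.53349752933718 j6 0.9206913484878958 0.25111986324191093
```

apply_moves(fingers=[2, 2, 2, 2], linear=[[0, 0, 0], [0, 0, 0], [0, 0, 0], [0, 0, 0]], turn=[[0, 0, 0], [0, 0, 0], [0, 0, 0], [0, 0, 0]])

```text
clock: 8.42
eef_pos: [0.6035, -0.1874, 0.0824]
orientation: [-3.141, 0.001, 0.245]
contact_force: [0.4, -0.4, 0.2]
gripper_width: 0.205
grip_force: 0.0
```

apply_moves(fingers=[0.5, 0.5, 0.5, 0.5], linear=[[0, 0, 0], [0, 0, 0], [0, 0, 0], [0, 0, 0]], turn=[[0, 0, 0], [0, 0, 0], [0, 0, 0], [0, 0, 0]])

```text
clock: 8.75
eef_pos: [0.6042, -0.1874, 0.0833]
orientation: [3.141, -0.001, 0.245]
contact_force: [0.5, 0.8, 5.9]
gripper_width: 0.095
grip_force: 40.5
```

```bash
python3 s.py
```

```text
8.75 [ 0.6042 -0.1874  0.0833] [ 1.7996e+02 -7.0000e-02  1.4050e+01] F [0.51 0.79 5.88] M [ 0.149 -0.088 -0.026] w 0.095 40.467468955612276 j6 0.9201337843431621 -0.062207712326198816
```

apply_moves(fingers=[0.5, 0.5, 0.5, 0.5, 0.5], linear=[[0, 0, 0], [0, 0, 0], [0, 0, 0], [0, 0, 0], [0, 0, 0]], turn=[[0, 0, 2.5], [0, 0, 2.5], [0, 0, 2.5], [0, 0, 2.5], [0, 0, 2.5]])

```text
clock: 9.17
eef_pos: [0.6042, -0.1876, 0.0833]
orientation: [3.141, -0.001, 0.025]
contact_force: [0.6, -0.0, 5.8]
gripper_width: 0.089
grip_force: 40.5
```

```bash
python3 s.py
```

```text
9.1667 [ 0.6042 -0.1876  0.0833] [ 1.7996e+02 -8.0000e-02  1.4600e+00] F [ 0.62 -0.04  5.8 ] M [ 0.094 -0.065  0.172] w 0.089 40.463041549228365 j6 1.1401407885975294 -0.716228149831295
```

apply_moves(fingers=[0.5, 0.5, 0.5], linear=[[0, 0, 0], [0, 0, 0], [0, 0, 0]], turn=[[0, 0, 2.5], [0, 0, 2.5], [0, 0, 2.5]])

```text
clock: 9.42
eef_pos: [0.6042, -0.1876, 0.0833]
orientation: [3.141, -0.001, -0.105]
contact_force: [0.6, -0.3, 6.1]
gripper_width: 0.1
grip_force: 41.2
```

```bash
python3 s.py
```

```text
9.4167 [ 0.6042 -0.1876  0.0833] [ 1.7995e+02 -7.0000e-02 -5.9900e+00] F [ 0.56 -0.31  6.1 ] M [ 0.063 -0.003  0.857] w 0.1 41.150084174150834 j6 1.2704524442684848 0.005207720096223056
```

apply_moves(fingers=[2, 2, 2, 2], linear=[[0, 0, 0], [0, 0, 0], [0, 0, 0], [0, 0, 0]], turn=[[0, 0, 0], [0, 0, 0], [0, 0, -3], [0, 0, 0]])

```text
clock: 9.75
eef_pos: [0.6036, -0.1873, 0.0824]
orientation: [-3.141, 0.0, -0.049]
contact_force: [0.7, 0.7, -0.2]
gripper_width: 0.208
grip_force: 0.0
```

apply_moves(fingers=[0.5, 0.5, 0.5, 0.5], linear=[[0, 0, 0], [0, 0, 0], [0, 0, 0], [0, 0, 0]], turn=[[0, 0, 0], [0, 0, 0], [0, 0, 0], [0, 0, 0]])

```text
clock: 10.08
eef_pos: [0.604, -0.1876, 0.0833]
orientation: [3.141, -0.001, -0.052]
contact_force: [0.2, 0.5, 6.5]
gripper_width: 0.09
grip_force: 37.9
```

```bash
python3 s.py
```

```text
10.0833 [ 0.604  -0.1876  0.0833] [ 1.7997e+02 -6.0000e-02 -3.0000e+00] F [0.24 0.53 6.54] M [0.077 0.105 0.096] w 0.09 37.85485391627276 j6 1.2179220151907577 0.08232977008447051
```

apply_moves(fingers=[0.5, 0.5], linear=[[0, 0, 0], [0, 0, 0]], turn=[[0, 0, 2], [0, 0, 2]])

```text
clock: 10.25
eef_pos: [0.6041, -0.1876, 0.0833]
orientation: [3.141, -0.001, -0.122]
contact_force: [0.3, 0.1, 6.5]
gripper_width: 0.101
grip_force: 40.1
```

```bash
python3 s.py
```

```text
10.25 [ 0.6041 -0.1876  0.0833] [ 1.7995e+02 -6.0000e-02 -7.0100e+00] F [0.32 0.11 6.5 ] M [0.095 0.2   0.959] w 0.101 40.10062916931929 j6 1.288372259306193 0.10540315182879567
```

The moment jumps to about 0.9 N m on both tries without further travel, so the key is at its stop. I turned it about 138° in four short turns. I'll release, lift and go above the bar.

apply_moves(fingers=[3, 3, 3, 4, 5], linear=[[0, 0, 0], [0, 0, 0], [0, 0, 0], [0, 0, -1], [0, 0, -4]], turn=[[0, 0, 0], [0, 0, 0], [0, 0, 0], [0, 0, 0], [0, 0, 0]])

```text
clock: 10.67
eef_pos: [0.6013, -0.1865, 0.1283]
orientation: [-3.139, 0.009, -0.122]
contact_force: [0.2, -0.1, 0.6]
gripper_width: 0.394
grip_force: 0.0
```

apply_moves(fingers=[5, 5, 5, 5, 5], linear=[[0, 0, -4], [0, 0, -4], [0, 0, 0], [0, 0, 0], [0, 0, 0]], turn=[[0, 0, 0], [0, 0, 0], [0, 0, -7], [0, 0, -7], [0, 0, -7]])

```text
clock: 11.08
eef_pos: [0.6037, -0.1874, 0.2141]
orientation: [3.141, -0.001, 0.251]
contact_force: [0.4, 0.0, -0.6]
gripper_width: 0.529
grip_force: 0.0
```

apply_moves(fingers=[5, 5, 5, 5, 5], linear=[[0, 0, 0], [0, 0, 0], [0, 0, 0], [0, 0, 0], [0, 0, 0]], turn=[[0, 0, -7], [0, 0, -7], [0, 0, -7], [0, 0, -7], [0, 0, -7]])

```text
clock: 11.5
eef_pos: [0.6036, -0.1874, 0.2132]
orientation: [3.142, 0.0, 0.862]
contact_force: [0.0, 0.2, 0.3]
gripper_width: 0.524
grip_force: 0.0
```

apply_moves(fingers=[5, 5, 5, 5, 5], linear=[[0, 0, 0], [0, 0, 0], [0, 0, 0], [0, 0, 0], [0, 0, 0]], turn=[[0, 0, -7], [0, 0, -7], [0, 0, -7], [0, 0, -7], [0, 0, -7]])

```text
clock: 11.92
eef_pos: [0.6036, -0.1873, 0.2132]
orientation: [-3.142, 0.0, 1.473]
contact_force: [-0.6, 0.1, -0.4]
gripper_width: 0.524
grip_force: 0.0
```

apply_moves(fingers=[5, 5, 5, 5], linear=[[3.41, -1.56, 0], [3.41, -1.56, 0], [3.41, -1.56, 0], [3.41, -1.56, 0]], turn=[[0, 0, 0], [0, 0, 0], [0, 0, 0], [0, 0, 0]])

```text
clock: 12.25
eef_pos: [0.5548, -0.0441, 0.213]
orientation: [-3.141, 0.0, 1.466]
contact_force: [1.1, 0.7, 1.0]
gripper_width: 0.526
grip_force: 0.0
```

apply_moves(fingers=[5, 5, 5, 5], linear=[[3.41, -1.56, 0], [3.41, -1.56, 0], [3.41, -1.56, 0], [3.41, -1.56, 0]], turn=[[0, 0, 0], [0, 0, 0], [0, 0, 0], [0, 0, 0]])

```text
clock: 12.58
eef_pos: [0.5068, 0.0983, 0.2132]
orientation: [3.141, -0.0, 1.466]
contact_force: [0.3, 0.5, -0.3]
gripper_width: 0.524
grip_force: 0.0
```

apply_moves(fingers=[5, 5, 5, 5, 5], linear=[[3.41, -1.56, 0], [3.41, -1.56, 0], [3.41, -1.56, 0], [3.41, -1.56, 0], [0, 0, 0]], turn=[[0, 0, 0], [0, 0, 0], [0, 0, 0], [0, 0, 0], [0, 0, 0]])

```text
clock: 13.0
eef_pos: [0.4577, 0.2435, 0.2132]
orientation: [-3.141, -0.001, 1.471]
contact_force: [0.2, -0.5, -0.3]
gripper_width: 0.522
grip_force: 0.0
```

```bash
python3 s.py; python3 - <<'E'
from h import *
s=monitor.sense();im,d=capture("wrist");cv2.imwrite("pics/w3.png",im[:,:,::-1])
P=cloud("wrist",d,s)
for nm,(P,im) in {"wrist":(P,im)}.items():
    ex=np.array([.9933,-.115]);ey=np.array([.115,.9933])
    c=P[...,:2]-[.6194,.22125];a=c@ex;b=c@ey
    m=(P[...,2]>.08)&(P[...,2]<.11)&(np.abs(b)<.09)&(a>-.185)&(a<-.14)
    Q=P[m];print(m.sum(),Q[:,2].max())
    x,y=a[m],b[m];f=np.polyfit(y,x,1);print("bar a=",f,"b ext",y.min(),y.max(),"a pct",np.percentile(x-f[0]*y,[2,50,98]))
    e=(P[...,2]>.085)&(P[...,2]<.11)&(np.abs(b)<.06)&(a>-.14)&(a<-.09);print("edge a",np.percentile(a[e],[0.5,2]))
im,d=capture("top");np.savez("pics/top1.npz",im=im,d=d);cv2.imwrite("pics/top1.png",im[:,:,::-1])
E
```

```text
13.0 [0.4577 0.2435 0.2132] [-1.7999e+02 -5.0000e-02  8.4270e+01] F [ 0.15 -0.48 -0.34] M [-0.    -0.15   0.008] w 0.522 0.0 j6 0.46037485047136556 1.1918989196419716
2015 0.09950949543161958
bar a= [-0.00574697 -0.16012203] b ext -0.07687822201273908 0.07130826540298404 a pct [-0.16801525 -0.16127117 -0.14183809]
edge a [-0.10751663 -0.10741934]
```

View pics/w3.png

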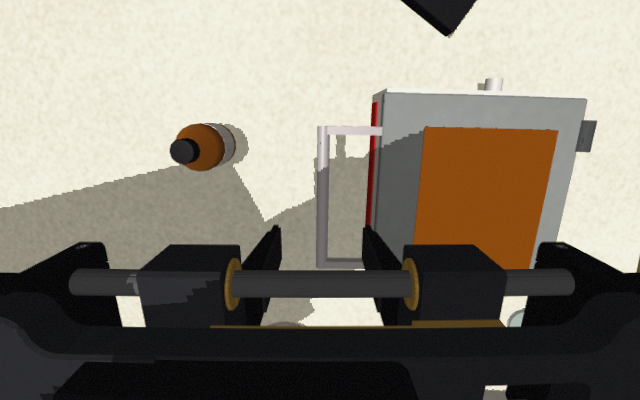

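The wrist view shows the bar at column 322, rows 130-265, centred between the open fingers (275..365). The bottle at (200,148) is well clear. The bar centre is about (0.459, 0.237). I'll descend and pinch it.

apply_moves(fingers=[5, 5, 5, 5, 5], linear=[[-0.6, 0.2, 3.3], [0, 0, 3.3], [0, 0, 3.3], [0, 0, 3], [0, 0, 1.1]], turn=[[0, 0, 0.6], [0, 0, 0], [0, 0, 0], [0, 0, 0], [0, 0, 0]], grip_force=15)

```text
clock: 13.52
eef_pos: [0.4604, 0.2309, 0.0694]
orientation: [-3.138, 0.002, 1.455]
contact_force: [-0.5, -0.1, -0.4]
gripper_width: 0.528
grip_force: 0.0
```

apply_moves(fingers=[0.5, 0.5, 0.5, 0.5, 0.5], linear=[[0, 0, 0], [0, 0, 0], [0, 0, 0], [0, 0, 0], [0, 0, 0]], turn=[[0, 0, 0], [0, 0, 0], [0, 0, 0], [0, 0, 0], [0, 0, 0]])

```text
clock: 13.93
eef_pos: [0.4618, 0.2328, 0.0738]
orientation: [3.14, -0.001, 1.456]
contact_force: [-0.1, 0.6, -0.3]
gripper_width: 0.237
grip_force: 0.0
```

apply_moves(fingers=[0.5, 0.5, 0.5, 0.5], linear=[[0, 0, 0], [0, 0, 0], [0, 0, 0], [0, 0, 0]], turn=[[0, 0, 0], [0, 0, 0], [0, 0, 0], [0, 0, 0]])

```text
clock: 14.27
eef_pos: [0.4573, 0.2331, 0.0727]
orientation: [-3.134, 0.002, 1.456]
contact_force: [-18.5, 8.2, 7.3]
gripper_width: 0.119
grip_force: 15.0
```

```bash
python3 s.py; python3 - <<'E'
import numpy as np
# arc in tool axes (y ~ lid x, z down), from 0 to 56 deg by 4
r=25.5;q=np.radians(np.r_[0:57:4]);print(np.c_[np.degrees(q)[1:],np.diff(r*(1-np.cos(q))),-np.diff(r*np.sin(q))].round(2))
E
```

```text
14.2667 [0.4573 0.2331 0.0727] [-1.7959e+02  1.0000e-01  8.3450e+01] F [-18.51   8.25   7.3 ] M [ 1.361  3.122 -0.076] w 0.119 15.002866387367249 j6 0.45384544625221496 -0.0783165916800499
[[ 4.    0.06 -1.78]
 [ 8.    0.19 -1.77]
 [12.    0.31 -1.75]
 [16.    0.43 -1.73]
 [20.    0.55 -1.69]
 [24.    0.67 -1.65]
 [28.    0.78 -1.6 ]
 [32.    0.89 -1.54]
 [36.    1.   -1.48]
 [40.    1.1  -1.4 ]
 [44.    1.19 -1.32]
 [48.    1.28 -1.24]
 [52.    1.36 -1.14]
 [56.    1.44 -1.05]]
```

The lateral force shows the bar sits about 4–5 mm nearer the robot than commanded, so I'll shift to relieve it.

apply_moves(fingers=[0.5, 0.5, 0.5, 0.5], linear=[[0, -0.45, 0], [0, 0, 0], [0, 0, 0], [0, 0, 0]], turn=[[0, 0, 0], [0, 0, 0], [0, 0, 0], [0, 0, 0]])

```text
clock: 14.6
eef_pos: [0.4573, 0.2332, 0.0732]
orientation: [3.14, -0.0, 1.457]
contact_force: [2.7, -3.1, 2.8]
gripper_width: 0.121
grip_force: 15.0
```

```bash
python3 s.py
```

```text
14.6 [0.4573 0.2332 0.0732] [ 1.7991e+02 -2.0000e-02  8.3460e+01] F [ 2.66 -3.08  2.75] M [-0.643 -0.468 -0.099] w 0.121 15.003424286842346 j6 0.4576742397063456 -0.058186110109090805
```

apply_moves(fingers=[0.5, 0.5, 0.5, 0.5, 0.5], linear=[[0, 0.06, -1.78], [0, 0.19, -1.77], [0, 0.31, -1.75], [0, 0.43, -1.73], [0, 0.55, -1.69]], turn=[[0, 0, 0], [0, 0, 0], [0, 0, 0], [0, 0, 0], [0, 0, 0]])

```text
clock: 15.02
eef_pos: [0.4731, 0.2314, 0.161]
orientation: [3.139, -0.0, 1.457]
contact_force: [12.3, -2.5, -6.3]
gripper_width: 0.122
grip_force: 15.0
```

```bash
python3 s.py
```

```text
15.0167 [0.4731 0.2314 0.161 ] [ 1.7987e+02 -2.0000e-02  8.3470e+01] F [12.34 -2.5  -6.35] M [-0.529 -1.998 -0.025] w 0.122 14.998061656951904 j6 0.44436591050804664 0.10485767154023051
```

apply_moves(fingers=[0.5, 0.5, 0.5, 0.5], linear=[[0, 0.67, -1.65], [0, 0.78, -1.6], [0, 0.89, -1.54], [0, 1.0, -1.48]], turn=[[0, 0, 0], [0, 0, 0], [0, 0, 0], [0, 0, 0]])

```text
clock: 15.35
eef_pos: [0.5064, 0.2276, 0.2234]
orientation: [3.139, -0.0, 1.457]
contact_force: [11.4, -1.3, -9.4]
gripper_width: 0.123
grip_force: 15.0
```

```bash
python3 s.py
```

```text
15.35 [0.5064 0.2276 0.2234] [ 1.7987e+02 -1.0000e-02  8.3460e+01] F [11.37 -1.27 -9.42] M [-0.209 -1.945  0.022] w 0.123 14.994169771671295 j6 0.41814386319586666 0.14854369685053825
```

apply_moves(fingers=[0.5, 0.5, 0.5, 0.5, 0.5], linear=[[0, 1.3, -1.4], [0, 1.19, -1.32], [0, 1.28, -1.24], [0, 1.36, -1.14], [0, 1.44, -1.05]], turn=[[0, 0, 0], [0, 0, 0], [0, 0, 0], [0, 0, 0], [0, 0, 0]])

```text
clock: 15.77
eef_pos: [0.5703, 0.2202, 0.2853]
orientation: [-3.141, 0.0, 1.457]
contact_force: [0.0, -1.5, 0.9]
gripper_width: 0.122
grip_force: 15.0
```

apply_moves(fingers=[0.5, 0.5, 0.5, 0.5], linear=[[0, 0, 0], [0, 0, 0], [0, 0, 0], [0, 0, 0]], turn=[[0, 0, 0], [0, 0, 0], [0, 0, 0], [0, 0, 0]])

```text
clock: 16.1
eef_pos: [0.5698, 0.2203, 0.2848]
orientation: [-3.142, -0.0, 1.457]
contact_force: [-3.6, -1.5, 6.7]
gripper_width: 0.12
grip_force: 15.0
```

```bash
python3 s.py; python3 - <<'E'
from h import *
im,d=capture("side");cv2.imwrite("pics/side2.png",cv2.resize(im[100:280,230:450,::-1],None,fx=3,fy=3))
E
```

```text
16.1 [0.5698 0.2203 0.2848] [-180.     -0.     83.46] F [-3.64 -1.54  6.73] M [-0.382  0.542 -0.023] w 0.12 15.00094324350357 j6 0.37482601406885596 -0.01592555141542107
```

View pics/side2.png

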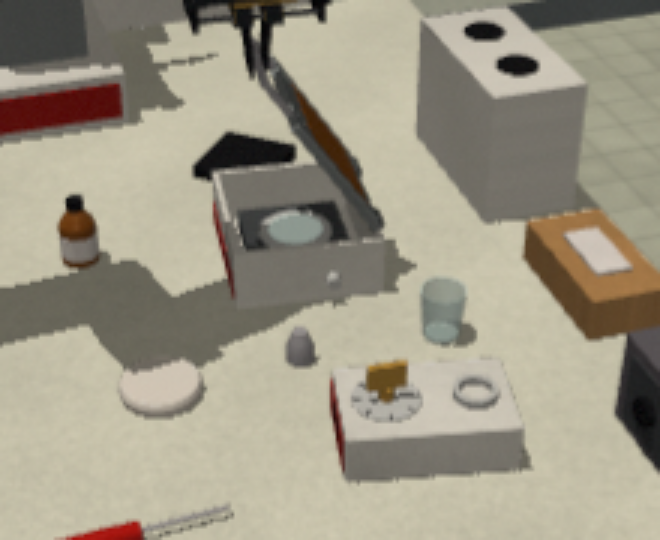

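The side view shows the lid raised about 56° with its bar still in the fingers at (258,70), and everything else undisturbed. I'll ease it back to about 42°.

apply_moves(fingers=[0.5, 0.5, 0.5, 0.5], linear=[[0, -0.73, 0.51], [0, -0.71, 0.53], [0, -0.69, 0.56], [0, -0.67, 0.58]], turn=[[0, 0, 0], [0, 0, 0], [0, 0, 0], [0, 0, 0]])

```text
clock: 16.48
eef_pos: [0.5417, 0.2235, 0.262]
orientation: [-3.141, 0.0, 1.457]
contact_force: [-3.2, -1.2, 4.6]
gripper_width: 0.122
grip_force: 15.0
```

apply_moves(fingers=[0.5, 0.5, 0.5, 0.5, 0.5], linear=[[0, -0.65, 0.61], [0, -0.63, 0.63], [0, -0.61, 0.65], [0, 0, 0], [0, 0, 0]], turn=[[0, 0, 0], [0, 0, 0], [0, 0, 0], [0, 0, 0], [0, 0, 0]])

```text
clock: 16.9
eef_pos: [0.5232, 0.2257, 0.2429]
orientation: [-3.14, 0.001, 1.457]
contact_force: [-6.1, -1.5, 4.9]
gripper_width: 0.119
grip_force: 15.0
```

apply_moves(fingers=[0.5, 0.5, 0.5, 0.5, 0.5], linear=[[0, 0, 0], [0, 0, 0], [0, 0, 0], [0, 0, 0], [0, 0, 0]], turn=[[0, 0, 0], [0, 0, 0], [0, 0, 0], [0, 0, 0], [0, 0, 0]])

```text
clock: 17.32
eef_pos: [0.5236, 0.2256, 0.2433]
orientation: [-3.141, 0.0, 1.457]
contact_force: [-6.6, -0.1, 5.4]
gripper_width: 0.121
grip_force: 15.0
```

```bash
python3 s.py; python3 - <<'E'
from h import *
p=monitor.sense()["eef_pos"];h=np.array([.4573,.2332]);a=(p[:2]-h)@[.9935,-.114]
print("q from arc",np.degrees(np.arctan2(p[2]-.0732,.255-a)),"r",np.hypot(p[2]-.0732,.255-a))
im,d=capture("top");P=cloud("top",d);hsv=cv2.cvtColor(im,cv2.COLOR_RGB2HSV)
m=np.zeros((400,640),bool);m[120:240,200:310]=1
m&=(hsv[...,1]>150)&(P[...,2]>.11)
Q=P[m];a=Q[:,:2]@[.9935,-.114];print(m.sum(),"plane angle",np.degrees(np.arctan(-np.polyfit(a,Q[:,2],1)[0])))
E
```

```text
17.3167 [0.5236 0.2256 0.2433] [-1.7994e+02  1.0000e-02  8.3460e+01] F [-6.65 -0.15  5.45] M [-0.192  0.986  0.016] w 0.121 15.000088959932327 j6 0.4050271770929391 0.0049798192048911005
q from arc 42.106116260367706 r 0.2537612273599079
627 plane angle 63.11775724463782
```

The arc geometry says 42°, but the depth fit says 63°. I'll check that with points measured about the hinge.

```bash
python3 - <<'E'
from h import *
ex=np.array([.9935,-.114]);ey=np.array([.114,.9935]);b0=np.array([.4573,.2332])
for n in("top","side"):
    im,d=capture(n);P=cloud(n,d);hsv=cv2.cvtColor(im,cv2.COLOR_RGB2HSV)
    c=P[...,:2]-b0;a=.255-c@ex;b=c@ey;h=P[...,2]-.092
    m=(hsv[...,1]>150)&(h>.03)&(a>0)&(a<.25)&(np.abs(b)<.08)&(hsv[...,0]<15)&(hsv[...,2]>40)
    v,u=np.nonzero(m);print(n,m.sum(),u.min(),u.max(),v.min(),v.max(),"a",np.percentile(a[m],[2,50,98]),"h",np.percentile(h[m],[2,50,98]))
    print(np.percentile(np.degrees(np.arctan2(h[m]-.006,a[m])),[5,25,50,75,95]), np.degrees(np.arctan(np.polyfit(a[m],h[m],1)[0])))
    if n=="side": cv2.imwrite("pics/side3.png",cv2.resize(im[100:280,230:450,::-1],None,fx=3,fy=3))
E
```

```text
top 587 225 271 143 173 a [0.02212357 0.05284845 0.10864979] h [0.03129439 0.06062984 0.11230889]
[42.94060506 44.41195453 45.2880671  46.9197068  49.54883508] 43.23098215682466
side 249 321 347 135 165 a [0.02486201 0.06864066 0.10997895] h [0.03228069 0.07206556 0.11029563]
[42.9148182  43.59169894 44.11773521 45.0124596  46.87251685] 42.33798312614317
```

View pics/side3.png

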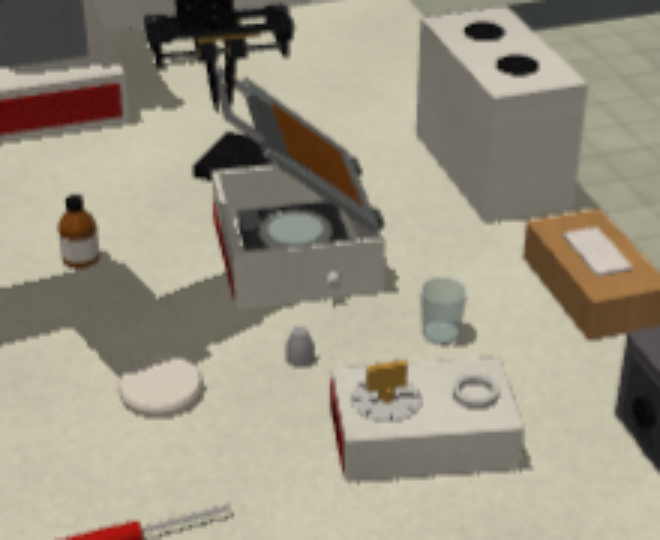

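The side view shows the lid held partly open, with the bar in the fingers at (220,95). The cleaned-up fits give 42–43° against a balance point of 45.8°, so the 63° came from stray pixels in the mask. I'll hand it in.

```bash
python3 -c "
from station import manip; print(manip.sign_off())"
```

```text
the job is handed in; nothing more can be done
None
```

I wound the key to its stop in four short turns, raised the lid to about 56° and eased it back to about 42°. It was handed in with the bar still held in the fingers and the other things left untouched. That is 3–4° below the balance point.

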